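# Cover the compartment that holds the nail clipper

## Task

The steel nail clipper must be kept dry: find which compartment of the clear organiser it lies in and slide the grey cover along the tray until it sits squarely over that compartment, closing it fully. Leave the clipper and all the other articles, in the organiser and on the ledge, where they are.

Things in the scene. Friction and masses are not known exactly. Their poses are not given: they have to be found in the camera images.
- organiser: Clear plastic organiser, fixed. Front tray 112 (x) by 324 (y) by 38 mm high, with five open-topped compartments in a row along y, each 60 wide by 104 by 35 mm deep, 4 mm walls, centres at y = -128, -64, 0, 64, 128 mm; the middle one is empty. A raised tier lies at x = 56 to 122 mm: deck at 45, lip to 53 mm. Origin: under the front tray's centre, on the ledge; x towards the raised tier, z up.
- cover (a joint): Position (m) of the sliding cover along the organiser's +y; 0 = centred over the middle compartment, 0.064 and 0.128 (or the negatives) = centred over the others; stops at -0.134 and 0.134. About 1.5 N of friction; it stays where it is left. Starts over the middle compartment, up to 18 mm off centre.
- tab_top (a point): Top centre of the cover's upright tab, 76 mm above the ledge; axes as the organiser's. The grey plastic cover is a plate 110 mm (x) by 74 mm (y) by 4 mm on the tray walls (upper face 42 mm above the ledge); the tab stands 34 mm above the middle of that face, 14 mm thick along y (the sliding direction), 40 mm wide along x.
- clipper: Steel nail clipper, 83 mm long, 21 mm wide at the jaw, 19 mm high: two leaves joined at a wide jaw, with a lever on top. It starts in one of the four outer compartments, lying roughly along the organiser's x; which one changes. Origin: centre of its underside; x along its length.
- comb: Wooden comb with eight wide teeth along one long side, 92 x 41 x 7 mm. It starts in one of the four outer compartments, lying roughly along the organiser's x; which one changes. Origin: centre of its underside; x along its length.
- tweezers: Steel tweezers, 93 mm long, 20 mm wide at the open tips, 6 mm high: a V of two thin arms. It starts in one of the four outer compartments, lying roughly along the organiser's x; which one changes. Origin: centre of its underside; x along its length.
- nailbrush: Wooden nail brush, bristles down, 78 x 36 x 24 mm. It starts in one of the four outer compartments, lying roughly along the organiser's x; which one changes. Origin: centre of its underside; x along its length.
- jar: Small glass jar with a white lid, 44 mm across, 34 mm high, standing on the raised tier. Origin: centre of its underside.
- soap: White bar of soap, 45 x 70 x 22 mm, lying on the raised tier. Origin: centre of its underside.
- mug: Pink plastic mug, 82 mm across, 95 mm high, handle towards its +y; on the ledge. Origin: centre of its underside.
- dispenser: Small glass bottle with a steel push dispenser head, 54 mm across, 138 mm high, spout towards its -x; on the ledge. Origin: centre of its underside.
- lotion: White plastic bottle, 56 mm across, 150 mm high; on the ledge. Origin: centre of its underside.
- tumbler: White ceramic tumbler, 72 mm across, 100 mm high; on the ledge. Origin: centre of its underside.
Things that resemble listed ones, but are neither listed nor needed, are in the scene too. Several things have the shape of the clipper; the one meant has the colours described above.

How it is judged:
At the end, for the whole second after the job is handed in: The cover is at rest, centred within 8 mm over the compartment in which the nail clipper lies, and the clipper is still in that compartment (((y of clipper in the frame of organiser between -0.158 and -0.098 m and value of joint cover between -0.136 and -0.12 m) or (y of clipper in the frame of organiser between -0.094 and -0.034 m and value of joint cover between -0.072 and -0.056 m) or (y of clipper in the frame of organiser between 0.034 and 0.094 m and value of joint cover between 0.056 and 0.072 m) or (y of clipper in the frame of organiser between 0.098 and 0.158 m and value of joint cover between 0.12 and 0.136 m)) and velocity of joint cover between -0.005 and 0.005 m/s); the robot touches nothing.
It fails at once if an article in one of the compartments is shifted by more than 20 mm (distance of any of clipper, comb, tweezers, nailbrush from where it was at the start of the episode above 0.02 m).
It fails at once if something standing on the raised tier or on the ledge is shifted by more than 20 mm or tipped over (distance of any of jar, soap, mug, dispenser, lotion, tumbler from where it was at the start of the episode above 0.02 m or angle between any of jar, soap, mug, dispenser, lotion, tumbler's own z axis and vertical above 0.5 rad).
It also fails if it takes over 32 s, if anything falls off the work surface, if the arm or the gripper's body presses on something with over 40 N, if the wrist force passes 120 N, or if a joint passes its speed limit or range.

## Robot

A 6-joint arm with a two-finger parallel gripper is mounted at the origin on the work surface. World frame = base frame: x ahead of the robot, y to its left, z up, the work surface at z = 0. Lengths are in m, angles in rad, forces in N, time in s.
With the tool pointing down it reaches from about 0.35 to 0.875 m from the base axis. Payload 4.2 kg.
Tool frame: the origin (TCP) lies on the centre line of the jaws, within the pads' length; the fingertips stand ctrl.tip_extent ahead of it and the grasp point (between the pads) lies 5 mm behind it (ctrl.tip_extent is the distance from the TCP to the fingertips, in m); z points along the fingers, y is the line along which they close (so a half turn about z gives the same grasp; the last joint's range is limited). The gripper opens to 85 mm and grips with 20 to 120 N. Pads are 22 mm wide; open, the fingers measure 114 mm over their backs; the gripper's body (76 mm by 85 mm) begins 54 mm behind the grasp point. The pads swing forward as they close: fully open they stand 13 mm farther back than shut.
Start: joints at [1.465, 0.385, 0.008, 0, -1.194, -0.259], TCP at [0.223, 0.584, 0.245] pointing down, gripper open.
Joint ranges: [-3.14, 3.14], [-1.21, 2.06], [-1.07, 1.41], [-3.16, 2.05], [-2.99, -0.16], [-3.1, 3.1]. Speed limits (rad/s): [2.79, 2.79, 3.14, 3.14, 3.14, 3.14].

## Interface

Orientations are given as a unit quaternion [w, x, y, z].
In Python, from rig import ctrl gives the robot as it stands. The module is installed in compiled form; this text tells all that it offers.
- The arm moves only by the shell command python3 -m creep 'ROWS' [FORCE]. ROWS is text: rows parted by semicolons, each of 7 numbers parted by spaces: the shift along the tool's x, y, z scaled (see below), then the turn, a rotation vector about the tool's x, y, z scaled (see below), then the closure, from 0 (fully open) to 1 (shut). In form: x y z ax ay az grip; .... A call has 1 to 5 rows; each row is the pose to reach, as a shift and turn from the pose commanded when the call began, along the tool's axes at that moment; what a row does not reach only later rows make up. The controller multiplies each number of a shift by 0.1 m and each number of a turn by pi/2 rad. A row lasts 1/8 s, in which the tool goes at most 62.5 mm and 10.7 degrees, less where a joint would pass 70% of its speed; a pose out of reach is approached as far as the arm can. A call with a number of a shift or a turn outside -1 to 1 is refused whole. A call with a gripper value outside its range is refused whole. The fingers move at their own pace and stop on an object; FORCE is the grip in N (left out, the last holds). Time passes only in rows, so rows that repeat a pose let the fingers close. It gives the time, the measured TCP pose, the force, the opening and the grip force at its end, in the units of the state.
- ctrl.observe(): the state, without advancing time (a new reading comes with each control period).
- ctrl.grab_frame(name): name is "scene" or "top" or "wrist"; returns (picture, depth): 420x560x3 uint8, red, green, blue; 420x560 float32, m along the optical axis (not along the pixel's ray), 0 where there is no reading.
- ctrl.camera_model(name): a dict with "vertical_fov" (degrees; the focal length in pixels is half the picture's height over the tangent of half this angle, whatever the lens; pixels are square), "cx", "cy" (the principal point, pixels), "R" (3x3) and "t" (3): a world point X has camera coordinates R X + t. Camera axes: x right, y down, z forward; pixel columns grow to the right and rows downward; lengths in m; the calibration is good to about 2 mm. A picture is of the moment at which its call begins: read the wrist's pose just before it. camera_model takes no time and is no camera call; for the wrist camera it gives the pose at the moment of the call.
- ctrl.sign_off(): hands the job in; it is judged then, once.
The state is a dict: "time_s": time; "q": joint angles; "joint_velocities": joint speeds; "effort": joint torques, N m; "position": TCP position; "eef_rot": TCP orientation; "ft_force": force on the tool from outside, world axes, zero at the start; "ft_torque": the same for the moment, N m; "finger_gap": finger opening in m; "grip_force": force on a finger pad.
Only numpy, scipy, OpenCV 4.12 (cv2) and the standard library are available. Lean on these libraries where they do the work, as an engineer would, in place of code of your own. Each camera call takes 0.05 s, during which the arm holds its last target. There are 200 camera calls.

## Working session

There is one attempt and no reset: what is moved stays moved. The work goes in short steps, Python scripts to look and compute and a shell command to move; the robot and the scene stay as the last step left them, time stands still between calls to the robot, and variables do not carry over. Pictures are saved under pics/ and viewed, at most 10 in all, crops included, and the job is handed in when it is done.

```bash
mkdir -p pics
cat > h.py <<'E'
import numpy as np, cv2
from rig import ctrl
def save(n,f):
    im,d=ctrl.grab_frame(n); cv2.imwrite(f'pics/{f}.png',im[:,:,::-1]); np.save(f'pics/{f}.npy',d); return im,d
def cam(n):
    m=ctrl.camera_model(n); f=210/np.tan(np.radians(m['vertical_fov'])/2); return m,f
def ray(m,f,u,v):
    R=np.array(m['R']);t=np.array(m['t']); d=R.T@np.array([(u-m['cx'])/f,(v-m['cy'])/f,1]); return -R.T@t,d
def onplane(m,f,u,v,z):
    o,d=ray(m,f,u,v); return o+d*(z-o[2])/d[2]
def proj(m,f,X):
    c=np.array(m['R'])@X+np.array(m['t']); return f*c[0]/c[2]+m['cx'],f*c[1]/c[2]+m['cy']
E
python3 - <<'E'
from h import *
for n in('top','scene'): save(n,n+'1'); m,f=cam(n); print(n,f,m)
s=ctrl.observe(); print(s, ctrl.tip_extent)
E
```

```text
top 436.519749171564 {'vertical_fov': 51.38235721048826, 'cx': 277.80952080159886, 'cy': 213.74819821908667, 'R': array([[ 0.02606213, -0.99939143,  0.02318494],
       [-0.98237477, -0.02989895, -0.18451524],
       [ 0.18509615, -0.01796744, -0.98255615]]), 't': array([-0.0343764 ,  0.58893733,  0.98080641])}
scene 497.91054805745716 {'vertical_fov': 45.73638663315577, 'cx': 272.41080497399713, 'cy': 206.56939161762097, 'R': array([[ 0.67524814,  0.73756997, -0.00552178],
       [ 0.62584623, -0.5768942 , -0.52489006],
       [-0.39032863,  0.35097526, -0.85115212]]), 't': array([-0.39441122, -0.33713622,  1.64260323])}
{'time_s': 0.1, 'q': array([ 1.46460288e+00,  3.85517254e-01,  6.75184979e-03, -4.23520080e-04,
       -1.19402120e+00, -2.58608623e-01]), 'joint_velocities': array([-1.15506592e-03, -3.47906359e-03,  4.38394375e-03,  2.14739585e-03,
       -9.64609376e-05, -2.07130115e-03]), 'effort': array([-8.05373857e-04, -3.93318486e+01,  1.88930619e+01,  4.19797897e+00,
       -2.57411564e-03,  4.66714795e-06]), 'position': array([0.2227813 , 0.58341109, 0.2443058 ]), 'eef_rot': array([ 1.00723363e-03,  9.83396324e-01, -1.81468017e-01, -1.20493858e-04]), 'ft_force': array([-0.33329634, -0.32320016,  0.63627986]), 'ft_torque': array([0.02015393, 0.03591138, 0.0095885 ]), 'grip_force': 0.0, 'finger_gap': 0.08531744542159858} 0.014
```

View pics/top1.png

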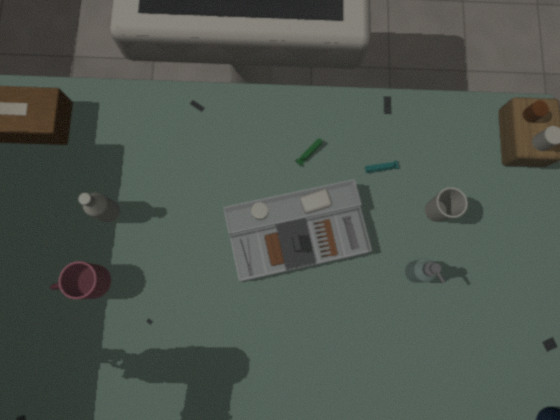

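View pics/scene1.png

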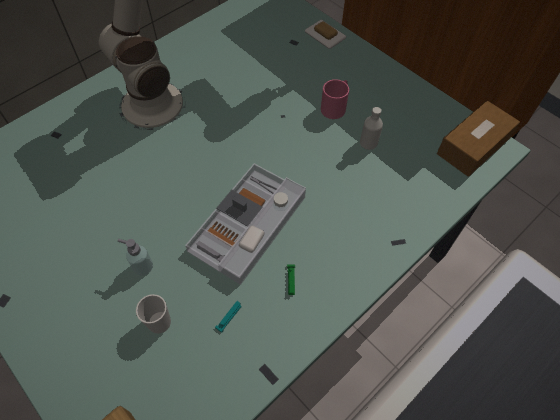

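Top view: the organiser spans about (225-370, 182-278). From left to right it holds tweezers (246,257), nailbrush (273,249), cover with tab (300,243), comb (323,238) and a grey clipper-like item (350,233). The green and teal lookalikes lie outside it. I'll enlarge both views to confirm this and find the corners.

Run:
```python
import cv2,numpy as np
a=cv2.imread('pics/top1.png')[170:290,215:380]; b=cv2.imread('pics/scene1.png')[155:285,180:315]
a=cv2.resize(a,None,fx=4.8,fy=4.8,interpolation=cv2.INTER_CUBIC); b=cv2.resize(b,None,fx=4.5,fy=4.5,interpolation=cv2.INTER_CUBIC)
cv2.imwrite('pics/za.png',np.clip(a*1.4,0,255)); cv2.imwrite('pics/zb.png',np.clip(b*1.4,0,255))
```

```text
[ WARN:0@0.051] global loadsave.cpp:1063 imwrite_ Unsupported depth image for selected encoder is fallbacked to CV_8U.
```

View pics/za.png

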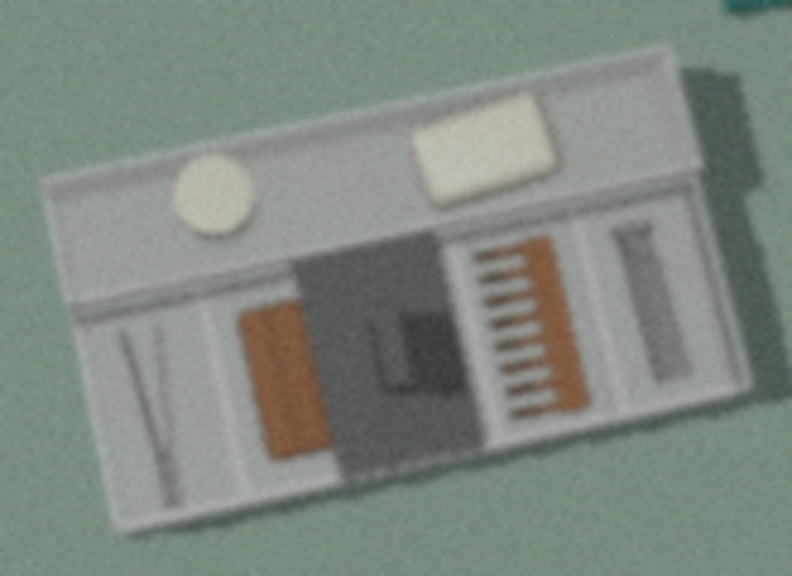

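View pics/zb.png

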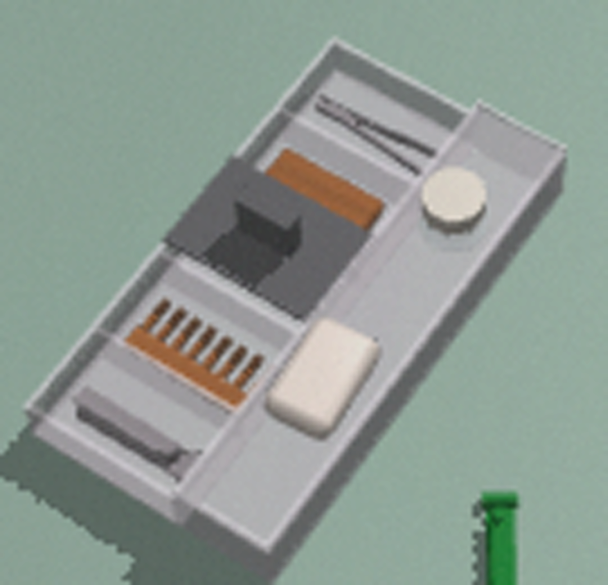

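Both enlargements agree. The grey clipper lies in the outermost compartment at y = -128 mm (enlarged top view (650,300)). Enlarged, the cover plate corners are at top (293,262), (435,233), (485,440), (343,480) and scene (237,157), (372,232), (305,318), (163,240). The tab top is near top (392,355) and scene (268,215). Next I'll triangulate these.

```bash
cat > tri.py <<'E'
from h import *
T=lambda p:((p[0]+.5)/4.8-.5+215,(p[1]+.5)/4.8-.5+170); S=lambda p:((p[0]+.5)/4.5-.5+180,(p[1]+.5)/4.5-.5+155)
mt,ft=cam('top'); ms,fs=cam('scene')
def tri(a,b):
    A=[];B=[];
    o1,d1=ray(mt,ft,*a);o2,d2=ray(ms,fs,*b); k=np.linalg.lstsq(np.c_[d1,-d2],o2-o1,rcond=None)[0]
    p,q=o1+k[0]*d1,o2+k[1]*d2; return (p+q)/2,np.linalg.norm(p-q)
if __name__=='__main__':
    np.set_printoptions(precision=4,suppress=True)
    # top order: TL,TR,BR,BL (x+ y+), (x+ y-),(x- y-),(x- y+)
    ct=[(293,262),(435,233),(485,440),(343,480)]; cs=[(372,232),(305,318),(163,240),(237,157)]
    P=[]
    for a,b in zip(ct,cs): p,e=tri(T(a),S(b)); P.append(p); print('plate',p,e)
    P=np.array(P); print('centre',P.mean(0), 'sides',[np.linalg.norm(P[i]-P[i-1]) for i in range(4)])
    C=[]
    for n,a,b in [('FL',(118,530),(335,42)),('FR',(748,388),(30,412))]:
        p,e=tri(T(a),S(b)); q=onplane(mt,ft,*T(a),.038); C.append(q); print(n,p,e,q,onplane(ms,fs,*S(b),.038))
    d=C[0]-C[1]; yaw=np.arctan2(d[1],d[0]); print('len',np.linalg.norm(d),'y-axis ang',np.degrees(yaw))
    yh=np.array([np.cos(yaw),np.sin(yaw)]); xh=np.array([yh[1],-yh[0]]); O=(C[0]+C[1])[:2]/2+.056*xh
    print('origin',O,'cover in org',[(P.mean(0)[:2]-O)@xh,(P.mean(0)[:2]-O)@yh])
    print('clip',[( (onplane(mt,ft,*T((652,302)),.015)[:2]-O)@v) for v in (xh,yh)])
    p,e=tri(T((389,355)),S((268,215))); print('tab',p,e,[(p[:2]-O)@v for v in (xh,yh)])
    # expected projections of tab top given plate centre
    c=P.mean(0)
    for sx,sy in[(1,1),(1,-1),(-1,-1),(-1,1)]:
        X=np.r_[c[:2]+.02*sx*xh+.007*sy*yh,.076]; u=proj(mt,ft,X);v=proj(ms,fs,X)
        print('tabcorner top',(np.array(u)-[215,170]+.5)*4.8,'scene',(np.array(v)-[180,155]+.5)*4.5)
    for y in(0,-.064,-.128): print('target',y,O+y*yh)
E
python3 tri.py
```

```text
plate [ 0.5638 -0.0155  0.0501] 0.005201586993605143
plate [ 0.581  -0.0854  0.0488] 0.004409384457143637
plate [ 0.479  -0.1121  0.0454] 0.0053066633514628845
plate [ 0.4595 -0.0405  0.0423] 0.0007360422223801756
centre [ 0.5208 -0.0634  0.0466] sides [np.float64(0.10757309729317789), np.float64(0.0719779429997846), np.float64(0.10544234847533374), np.float64(0.07427038184143989)]
FL [0.4318 0.0676 0.0377] 0.0017155092067669031 [0.4323 0.0683 0.038 ] [0.4316 0.0667 0.038 ]
FR [ 0.5107 -0.2434  0.0327] 0.0015605382062321327 [ 0.5105 -0.2415  0.038 ] [ 0.5129 -0.2451  0.038 ]
len 0.31949709692986333 y-axis ang 104.17416187698718
origin [ 0.5257 -0.0729] cover in org [np.float64(-0.002400766930272413), np.float64(0.01041902760652745)]
clip [np.float64(-0.001522745867316172), np.float64(-0.12874020573536257)]
tab [ 0.5182 -0.0615  0.0652] 0.001617078374945122 [np.float64(-0.004510277434817186), np.float64(0.012923385495669338)]
tabcorner top [372.7831 311.1201] scene [302.9736 217.4336]
tabcorner top [401.1178 304.8749] scene [289.6142 233.9949]
tabcorner top [420.1796 385.9143] scene [235.481  203.2099]
tabcorner top [391.6633 392.2745] scene [248.9681 186.9289]
target 0 [ 0.5257 -0.0729]
target -0.064 [ 0.5414 -0.135 ]
target -0.128 [ 0.5571 -0.197 ]
```

The cover is at about y = +11 mm, with its tab near (0.52, -0.062) and the organiser yawed about 14°. Now I'll move above it, which in tool axes is about +0.50 x and +0.50 y.

```bash
python3 -m creep '1 1 0 0 0 0 0;1 1 0 0 0 0 0;1 1 0 0 0 0 0;1 1 0 0 0 0 0' && python3 -m creep '1 1 0 0 0 0 0;1 1 0 0 0 0 0;1 1 0 0 0 0 0;1 1 0 0 0 0 0'
```

```text
time_s: 0.6
position: [0.2811, 0.4542, 0.2456]
eef_rot: [-0.0, 0.983, -0.182, 0.0]
ft_force: [-0.2, 0.3, 0.0]
finger_gap: 0.0854
grip_force: 0.0
time_s: 1.1
position: [0.3388, 0.3263, 0.2454]
eef_rot: [-0.0, 0.983, -0.182, 0.0]
ft_force: [-0.3, 0.2, -0.0]
finger_gap: 0.0855
grip_force: 0.0
```

```bash
python3 -m creep '1 1 0 0 0 0 0;1 1 0 0 0 0 0;1 1 0 0 0 0 0;1 1 0 0 0 0 0' && python3 -m creep '0.9 0.9 0 0 0 0 0;0.9 0.9 0 0 0 0 0;0.9 0.9 0 0 0 0 0;0.9 0.9 0 0 0 0 0'
```

```text
time_s: 1.6
position: [0.3968, 0.1974, 0.2453]
eef_rot: [-0.0, 0.983, -0.182, 0.0]
ft_force: [0.5, 0.3, 0.2]
finger_gap: 0.0853
grip_force: 0.0
time_s: 2.1
position: [0.4485, 0.0817, 0.2451]
eef_rot: [-0.0, 0.983, -0.181, -0.0]
ft_force: [-1.0, -0.2, -0.7]
finger_gap: 0.0856
grip_force: 0.0
```

```bash
python3 -m creep '0.5 0.5 0 0 0 -0.1 0;1 1 0 0 0 -0.2 0;1 1 0 0 0 -0.3 0;1 1 0 0 0 -0.39 0;1 1 0 0 0 -0.39 0'
python3 - <<'E'
from h import *
s=ctrl.observe(); m,f=cam('wrist'); im,d=save('wrist','w1'); np.savez('pics/w1.npz',R=m['R'],t=m['t'],f=f,cx=m['cx'],cy=m['cy'])
print(s['position'],s['q'])
E
```

```text
time_s: 2.72
position: [0.5063, -0.0469, 0.2451]
eef_rot: [-0.0, 0.992, 0.124, -0.0]
ft_force: [0.1, 0.5, -0.3]
finger_gap: 0.0854
grip_force: 0.0
[ 0.50628726 -0.04685403  0.24513453] [ 2.27329870e-01  1.86239136e-01 -2.72739202e-01 -1.80831378e-04
 -1.11192763e+00  1.59242099e+00]
```

View pics/w1.png

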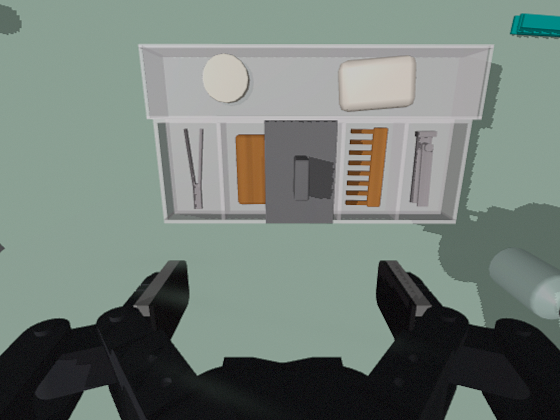

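The wrist view shows the steel clipper at (424,168) in the rightmost compartment. The cover is at (265-336, 121-222), its tab near (301,178) with the shadow to its right. The jaw line runs parallel to the tray. I'll measure the tab and tray from this picture and its depth.

Run:
```python
from h import *
np.set_printoptions(precision=4,suppress=True)
d=np.load('pics/w1.npy'); m=dict(np.load('pics/w1.npz')); f=float(m['f'])
def P(u,v):
    c=np.array([(u-m['cx'])/f,(v-m['cy'])/f,1])*d[v,u]; return m['R'].T@(c-m['t'])
vv,uu=np.mgrid[100:235,255:350]; c=np.stack([(uu-m['cx'])/f,(vv-m['cy'])/f,np.ones(uu.shape)],-1)*d[100:235,255:350,None]
X=(c-m['t'])@m['R']; z=X[...,2]
k=(z>.068)&(z<.09)&(d[100:235,255:350]>0)&(uu<330)&(vv>140)&(vv<210)
print('tab px',k.sum(),uu[k].min(),uu[k].max(),vv[k].min(),vv[k].max(),'mean',X[k].mean(0),'zmed',np.median(z[k]))
im=cv2.imread('pics/w1.png')[100:235,255:350]
p=(im.max(2)<110)&(np.ptp(im.astype(int),2)<20)&(z>.036)&(z<.047)
print('plate',p.sum(),np.median(z[p]),uu[p].min(),uu[p].max(),vv[p].min(),vv[p].max())
r=cv2.minAreaRect(np.float32(X[k][:,:2]*1000)); print('tab rect mm',r)
r=cv2.minAreaRect(np.float32(X[p][:,:2]*1000)); print('plate rect mm',r)
A=onplane(m,f,163,222,.038);B=onplane(m,f,457,222,.038); e=A-B; a=np.arctan2(e[1],e[0]); print('front edge',A,B,np.linalg.norm(e),np.degrees(a))
yh=np.array([np.cos(a),np.sin(a)]);xh=np.array([yh[1],-yh[0]]);O=(A+B)[:2]/2+.056*xh
t=X[k].mean(0)[:2]; print('O',O,'tab in org',(t-O)@xh,(t-O)@yh,'plate',(np.array(r[0])/1000-O)@yh)
from scipy.spatial.transform import Rotation as Ro
s=ctrl.observe(); q=s['eef_rot']; R=Ro.from_quat(q[[1,2,3,0]]).as_matrix()
print('tool y ang',np.degrees(np.arctan2(R[1,1],R[0,1])),'delta tool/0.1',R.T@(np.r_[t,0.06]-s['position'])*10)
```

```text
tab px 612 295 309 158 200 mean [ 0.5215 -0.0629  0.0758] zmed 0.07589120658497821
plate 6325 0.04207763254254493 265 349 121 222
tab rect mm ((520.5278930664062, -63.4421501159668), (40.05515670776367, 13.537455558776855), 14.787030220031738)
plate rect mm ((522.3922119140625, -72.26146697998047), (108.17499542236328, 92.25172424316406), 14.639772415161133)
front edge [0.4296 0.0699 0.038 ] [ 0.5102 -0.2469  0.038 ] 0.32697002574737055 104.26259962063207
O [ 0.5242 -0.0747] tab in org 0.00032365109366032 0.012125405667161122 plate 0.0028012689604175233
tool y ang -75.77808362309447 delta tool/0.1 [0.1091 0.193  1.8524]
```

The tab measures 40 x 13.5 mm with its top at 75.8 mm, and the plate is at 42.1 mm, both as given. The tab is at y = +12 mm in the tray, so it needs to slide about 140 mm along organiser -y (tool +y). I'll descend to about z = 0.064 and grip.

```bash
python3 -m creep '0.1 0.19 0.4 0 0 0 0;0.1 0.19 0.8 0 0 0 0;0.1 0.19 1 0 0 0 0;0.1 0.19 1 0 0 0 0' && python3 -m creep '0 0 0.3 0 0 0 0;0 0 0.6 0 0 0 0;0 0 0.8 0 0 0 0;0 0 0.8 0 0 0 0;0 0 0.8 0 0 0 0'
python3 - <<'E'
from h import *
s=ctrl.observe(); print(s['position'],s['ft_force'])
E
```

```text
time_s: 3.28
position: [0.5194, -0.0635, 0.144]
eef_rot: [0.0, 0.992, 0.124, -0.002]
ft_force: [-0.3, 0.0, -0.0]
finger_gap: 0.0853
grip_force: 0.0
time_s: 3.9
position: [0.5216, -0.0641, 0.0669]
eef_rot: [0.0, 0.992, 0.124, 0.002]
ft_force: [0.8, 0.3, 0.0]
finger_gap: 0.0858
grip_force: 0.0
[ 0.52158455 -0.0640622   0.06690883] [0.76027004 0.28418058 0.04421432]
```

```bash
python3 -m creep '0 0 0 0 0 0 0.5;0 0 0 0 0 0 0.7;0 0 0 0 0 0 1;0 0 0 0 0 0 1;0 0 0 0 0 0 1' 25
```

```text
time_s: 4.53
position: [0.5203, -0.0647, 0.0656]
eef_rot: [0.0, 0.992, 0.124, 0.0]
ft_force: [-0.4, 0.7, 2.1]
finger_gap: 0.0135
grip_force: 28.0
```

```bash
python3 -m creep '0 0.15 0 0 0 0 1;0 0.3 0 0 0 0 1;0 0.45 0 0 0 0 1;0 0.6 0 0 0 0 1;0 0.7 0 0 0 0 1' && python3 -m creep '0 0.15 0 0 0 0 1;0 0.3 0 0 0 0 1;0 0.45 0 0 0 0 1;0 0.6 0 0 0 0 1;0 0.69 0 0 0 0 1' && python3 -m creep '0 0 0 0 0 0 1;0 0 0 0 0 0 1;0 0 0 0 0 0 1'
```

```text
time_s: 5.15
position: [0.5379, -0.134, 0.0656]
eef_rot: [0.0, 0.992, 0.123, 0.0]
ft_force: [-1.3, 2.3, 4.5]
finger_gap: 0.0132
grip_force: 28.5
time_s: 5.78
position: [0.5547, -0.2008, 0.0656]
eef_rot: [0.0, 0.992, 0.123, 0.0]
ft_force: [-1.5, 1.9, 5.1]
finger_gap: 0.0134
grip_force: 28.5
time_s: 6.15
position: [0.5545, -0.1996, 0.0656]
eef_rot: [0.0, 0.992, 0.124, 0.0]
ft_force: [-1.0, -1.3, 4.4]
finger_gap: 0.0135
grip_force: 28.4
```

The tab is at y ≈ -0.1285 in the tray. I'll open part way, rise, back off and check from the wrist camera.

```bash
python3 -m creep '0 0 0 0 0 0 0.6;0 0 0 0 0 0 0.6;0 0 0 0 0 0 0.6;0 0 0 0 0 0 0.6' && python3 -m creep '0 0 -0.3 0 0 0 0.6;0 0 -0.7 0 0 0 0.6;0 0 -1 0 0 0 0.6;0 0 -1 0 0 0 0.6' && python3 -m creep '0 -0.2 -0.4 0 0 0 0.6;0 -0.5 -0.8 0 0 0 0.6;0 -0.5 -0.8 0 0 0 0.6;0 -0.5 -0.8 0 0 0 0.6'
python3 - <<'E'
from h import *
np.set_printoptions(precision=4,suppress=True)
m,f=cam('wrist'); im,d=save('wrist','w2'); save('top','top2')
vv,uu=np.mgrid[:420,:560]; c=np.stack([(uu-m['cx'])/f,(vv-m['cy'])/f,np.ones(uu.shape)],-1)*d[...,None]
X=(c-np.array(m['t']))@np.array(m['R'])
O=np.array([.5242,-.0747]);a=np.radians(104.3);yh=np.array([np.cos(a),np.sin(a)]);xh=np.array([yh[1],-yh[0]])
ox=(X[...,:2]-O)@xh; oy=(X[...,:2]-O)@yh; z=X[...,2]
k=(z>.068)&(z<.09)&(abs(ox)<.04)&(abs(oy+.128)<.05)&(d>0); print('tab',k.sum(),ox[k].mean(),oy[k].mean(),oy[k].min(),oy[k].max(),np.median(z[k]))
dark=(im.max(2)<110)&(np.ptp(im.astype(int),2)<20)&(abs(z-.042)<.003)&(abs(ox)<.05)&(abs(oy+.128)<.06); print('plate',oy[dark].min(),oy[dark].max(),np.percentile(oy[dark],[1,99]))
wall=(abs(ox)<.04)&(z>.036)&(z<.04)&(oy>-.2)&(oy<-.155); print('end wall y',oy[wall].min() if wall.any() else None)
E
```

```text
time_s: 6.65
position: [0.5542, -0.1992, 0.0651]
eef_rot: [-0.0, 0.992, 0.124, -0.0]
ft_force: [-0.8, -0.8, 1.3]
finger_gap: 0.034
grip_force: 0.0
time_s: 7.15
position: [0.5559, -0.1996, 0.1683]
eef_rot: [0.001, 0.992, 0.124, 0.003]
ft_force: [-0.6, 0.2, -0.5]
finger_gap: 0.0345
grip_force: 0.0
time_s: 7.65
position: [0.5414, -0.1506, 0.2441]
eef_rot: [-0.0, 0.992, 0.124, -0.001]
ft_force: [-0.8, -0.4, -0.7]
finger_gap: 0.0344
grip_force: 0.0
tab 639 9.165100546347137e-05 -0.1287603535564351 -0.13647324153732854 -0.12217926006553954 0.07575597032101246
plate -0.16667999555699572 -0.12172092954044399 [-0.1663 -0.1224]
end wall y -0.16667999555699572
```

View pics/w2.png

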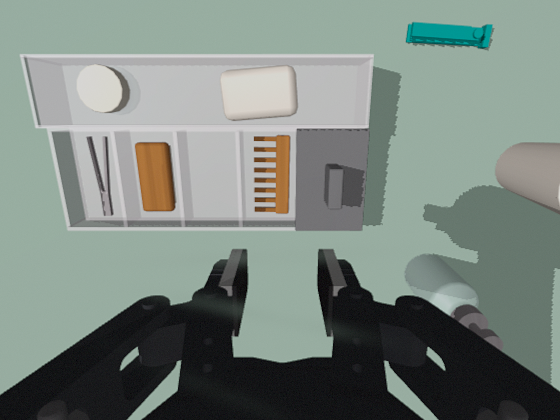

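The wrist view shows the cover at (296-368, 129-230) over the end compartment, hiding the clipper completely. The tab is at (334,186), y = -0.129 by depth. The other articles are in place and the gripper is clear.

```bash
python3 -m creep '0 0 0 0 0 0 0.6;0 0 0 0 0 0 0.6' && python3 -c "
from rig import ctrl
print(ctrl.sign_off())"
```

```text
time_s: 8.0
position: [0.5419, -0.1513, 0.2445]
eef_rot: [-0.0, 0.992, 0.123, -0.001]
ft_force: [0.4, 0.6, 0.3]
finger_gap: 0.034
grip_force: 0.0
the job is handed in; nothing more can be done
None
```

The grey cover now sits over the end compartment (y = -128 mm) that holds the steel nail clipper, measured about 1 mm off centre; the other articles look undisturbed, the gripper is clear, and I handed the job in at about 8 s (no verdict came back).

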